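Charge the grog crusher and stand by with the pusher

TASK

Pick up the scoop tray by its overhead bar, tip all four fired-clay lumps out of its open end into the round feed hopper, and stand the empty tray back on the bench, letting go of it. Then draw the wooden pusher out of its leaning sleeve, turn it upright with its thick head down, and hold it over the middle of the hopper with the head clear above the rim by no more than a hand's breadth, touching nothing but the gripper; finish while still holding it there. Leave the other things on the bench where they are.

Things in the scene. Friction and masses are not known exactly. Their poses are not given: they have to be found in the camera images.
- tray: Loose aluminium scoop tray, 0.28 kg, 130 mm long (x), 120 mm wide (y); floor 4 mm thick, side and rear walls 38 mm high; the -x end is fully open (spout), the rear wall is at +x. It stands left or right of the hopper, open end roughly towards the robot. The lumps have slid out by the time the floor slopes 60 degrees, open end down. Origin: centre of the underside; z up
- tray_bar (a point): grasp point of the tray's wooden carrying bar, at x = 0, y = 0, z = +88 mm on the tray. The bar is 16 mm wide (y) and 16 mm tall, runs along x from -40 to +65 mm, 80 mm clear above the underside, and is held only by an upright 30 mm wide at the rear (x = +61 mm). Pinch it across y
- hopper: Round steel feed hopper fixed to the bench, like a funnel: 200 mm across outside at the mouth, walls 4 mm, rim 130 mm above the bench, straight collar from 95 to 130 mm, cone below, throat 100 mm across, shut at the bottom, on a 120 mm square flange. Origin: centre of the underside; z up
- hopper_mouth (a point): centre of the hopper's mouth, level with the rim, 130 mm above the bench
- stand: Plywood holder fixed to the bench, on the other side of the hopper from the tray: base 150 (x) x 100 (y) x 10 mm and a square sleeve, 46 mm wide and 71 mm deep inside, walls 4 mm, whose axis leans 50 degrees from vertical towards the stand's -x (roughly towards the robot). Its mouth's centre is at x = -22, z = +80 mm. Origin: centre of the underside; z up
- sleeve_floor (a point): centre of the sleeve's inner floor, at x = +32, z = +35 mm in the stand's frame
- pusher: Loose wooden pusher, 185 mm long, about 0.3 kg: a dark square head 40 x 40 x 60 mm, then a pale handle 24 x 24 mm. Origin: centre of the head's end face; z runs along the handle, away from the head; centre of mass at z = 46 mm. At the start the head is in the sleeve and the handle sticks out, leaning 50 degrees; its y axis is the stand's y axis (level). Draw it 75 mm or more along its axis
- pusher_grip (a point): grasp point on the pusher's handle, 145 mm from the head's end face, 40 mm below the handle's top end; the handle's two y faces, 24 mm apart, are free to pinch
- lump0: one of four loose terracotta lumps lying in the tray: round, 30 mm across the middle, 26 mm high, 30 g. Origin: centre of its underside at the start
- lump1: one of four loose terracotta lumps lying in the tray: round, 30 mm across the middle, 30 mm high, 30 g. Origin: centre of its underside at the start
- lump2: one of four loose terracotta lumps lying in the tray: round, 30 mm across the middle, 24 mm high, 30 g. Origin: centre of its underside at the start
- lump3: one of four loose terracotta lumps lying in the tray: round, 30 mm across the middle, 28 mm high, 30 g. Origin: centre of its underside at the start
- bowl: bystander, to be left alone: white bisque bowl, 110 mm wide, 50 mm high
- mug: bystander, to be left alone: terracotta mug, 76 mm wide, 85 mm high
- glaze_jar: bystander, to be left alone: white jar, 70 mm wide, 100 mm high
- rib: bystander, to be left alone: flat wooden rib, 45 x 75 x 12 mm
- brush: bystander, to be left alone: brush lying flat
- kiln_prop: bystander, to be left alone: short white cylinder, 36 mm wide, 45 mm high
Not all that is in view belongs to the job. What is shaped like the pusher but green is not meant.

How it is judged:
By the outcome, as a careful person would: the job done as asked, in the order asked, and still so for the second after the job is handed in, while the arm keeps its last pose, push and grip.
It also fails if it takes over 72 s, if anything falls off the work surface, if the arm or the gripper's body presses on something with over 40 N, if the wrist force passes 120 N, or if a joint passes its speed limit or range.

ROBOT

A 6-joint arm with a two-finger parallel gripper is mounted at the origin on the work surface. World frame = base frame: x ahead of the robot, y to its left, z up, the work surface at z = 0. Lengths are in m, angles in degrees, forces in N, time in s.
With the tool pointing down it reaches from about 0.325 to 0.875 m from the base axis. Payload 4.4 kg.
Tool frame: the origin (TCP) lies midway between the tips of the shut fingers; the grasp point (between the pads) lies 19 mm behind it; z points along the fingers, y is the line along which they close (so a half turn about z gives the same grasp; the last joint's range is limited). The gripper opens to 85 mm and grips with 20 to 120 N. Pads are 22 mm wide; open, the fingers measure 114 mm over their backs; the gripper's body (76 mm by 85 mm) begins 54 mm behind the grasp point. The pads swing forward as they close: fully open they stand 13 mm farther back than shut.
Start: joints at [54.803, 11.837, 88.321, -0, 79.842, -8.623], TCP at [0.257, 0.514, 0.231] pointing down, gripper open.
Joint ranges: [-156.59, 156.59], [-49.26, 127.26], [12.9, 141.05], [-63.56, 243.56], [4.71, 150.69], [-161.64, 161.64]. Speed limits (degrees/s): [159.86, 159.86, 180, 180, 180, 180].

INTERFACE

Orientations are given as [roll, pitch, yaw] about the fixed x, y, z axes, in that order (R = Rz(yaw) Ry(pitch) Rx(roll)).
In Python, from cell import robot gives the robot as it stands.
- The arm moves only by the tool carry_out, never from a script. Its argument "deltas" is one flat list of numbers, 5 for each row, row after row: the shift along the tool's x, y, z in m, then the turn about the tool's z in rad, then the opening, from -1 (shut) to 1 (fully open), so that 0 is half open. In form: [x, y, z, roll, gripper, x, y, z, roll, gripper, ...]. A call has 1 to 8 rows; each row shifts and turns the commanded pose from where the row before left it, along the tool's axes as they then stand; what a row does not reach is not made up. A row lasts 1/8 s, in which the tool goes at most 62.5 mm and 10.7 degrees, less where a joint would pass 70% of its speed; a pose out of reach is approached as far as the arm can. A call is refused whole if a number of a shift passes 0.0625 or a number of a turn 0.188, either way. A call with a gripper value outside its range is refused whole. The fingers move at their own pace and stop on an object; "squeeze" is the grip in N (left out, the last holds). Time passes only in rows, so rows that do not move let the fingers close. It gives the time, the measured TCP pose, the force, the opening and the grip force at its end, in the units of the state.
- robot.observe(): the state, without advancing time (a new reading comes with each control period).
- robot.grab_frame(name): name is "scene" or "top" or "wrist"; returns (picture, depth): 420x560x3 uint8, red, green, blue; 420x560 float32, m along the optical axis (not along the pixel's ray), 0 where there is no reading.
- robot.camera_params(name): a dict with "fx", "fy", "cx", "cy" (pixels), "cam_to_world" (4x4, takes a point from camera to world coordinates); the wrist camera has in their place "tool_from_camera" (4x4, takes a point from camera to tool coordinates, whose origin is the TCP and whose axes are the flange's). Camera axes: x right, y up, looking along -z (the intrinsics and any distortion apply to the point x, -y, -z); pixel columns grow to the right and rows downward; lengths in m; the calibration is good to about 2 mm. A picture is of the moment at which its call begins: read the wrist's pose just before it. camera_params takes no time and is no camera call.
- robot.finish_job(): hands the job in; it is judged then, once.
The state is a dict: "clock": time; "joint_positions": joint angles; "qd": joint speeds; "tau": joint torques, N m; "tool_pos": TCP position; "ee_rot": TCP orientation; "force": force on the tool from outside, world axes, zero at the start; "ft_torque": the same for the moment, N m; "grip_width": finger opening in m; "grasp_force": force on a finger pad.
Only numpy, scipy, OpenCV 4.12 (cv2) and the standard library are available. Lean on these libraries where they do the work, as an engineer would, in place of code of your own. Each camera call takes 0.05 s, during which the arm holds its last target. There are 200 camera calls.

## Working session

There is one attempt and no reset: what is moved stays moved. The work goes in short steps, Python scripts to look and compute and a tool call to move; the robot and the scene stay as the last step left them, time stands still between calls to the robot, and variables do not carry over. Pictures are saved under pics/ and viewed, at most 10 in all, crops included, and the job is handed in when it is done.

Besides the shell and the picture viewer there is one more tool, called after "Request:" by a JSON object that holds its "op" and its "data", one argument or row to a line. carry_out: Moves the arm, as the interface text tells. Its arguments: {"type":"object","properties":{"deltas":{"type":"array"},"squeeze":{"type":"number"}},"required":["deltas"]}

```bash
mkdir -p pics; ls
cat > h.py <<'E'
import numpy as np,cv2
from cell import robot
from scipy.spatial.transform import Rotation as R
def cloud(name,s=None):
    s=s or robot.observe(); im,d=robot.grab_frame(name); p=robot.camera_params(name)
    v,u=np.indices(d.shape)
    P=np.stack([(u-p['cx'])/p['fx']*d,-(v-p['cy'])/p['fy']*d,-d],-1)
    if name=='wrist':
        T=np.eye(4);T[:3,:3]=R.from_euler('xyz',s['ee_rot'],degrees=True).as_matrix();T[:3,3]=s['tool_pos'];T=T@p['tool_from_camera']
    else: T=np.array(p['cam_to_world'])
    W=P@T[:3,:3].T+T[:3,3]; W[d==0]=np.nan
    return im,W,T,p
def save(n,im): cv2.imwrite(n,im[...,::-1])
E
python3 - <<'E'
from h import *
print(robot.observe())
for n in('top','scene'):
    im,W,T,p=cloud(n); save(f'pics/{n}0.png',im); np.savez(f'{n}0.npz',im=im,W=W)
    print(n,{k:np.round(v,3).tolist() for k,v in p.items()})
    print(np.round(W[::70,::80],3).tolist() if n=='top' else '')
print({k:np.round(v,4).tolist() for k,v in robot.camera_params('wrist').items()})
E
```

```text
pics
{'clock': 0.0, 'joint_positions': array([ 5.48048269e+01,  1.18848474e+01,  8.84060392e+01, -2.17016600e-04,
        7.98407646e+01, -8.62434668e+00]), 'qd': array([-0.02500635, -0.01340322, -0.03741235, -0.09360482, -0.09556803,
       -0.01888204]), 'tau': array([-1.30257416e-03, -3.83032858e+01, -2.91597265e+01, -2.50743296e-04,
        1.06673225e-02,  6.47330339e-06]), 'tool_pos': array([0.25677869, 0.51362846, 0.23010956]), 'ee_rot': array([-1.79869805e+02, -1.95307016e-02,  1.53429190e+02]), 'force': array([0.04616848, 0.17304954, 0.53204852]), 'ft_torque': array([-0.02484957,  0.02637562, -0.00654394]), 'grasp_force': 0.0, 'grip_width': 0.08540031432231625}
top {'fx': 504.28, 'fy': 504.28, 'cx': 282.547, 'cy': 219.34, 'cam_to_world': [[-0.003, 0.996, -0.088, 0.443], [-1.0, -0.003, -0.006, -0.003], [-0.006, 0.087, 0.996, 1.296], [0.0, 0.0, 0.0, 1.0]]}
[[[1.409, 1.041, -0.469], [1.41, 0.75, -0.476], [1.407, 0.455, -0.472], [1.407, 0.162, -0.476], [1.411, -0.132, -0.487], [1.407, -0.426, -0.484], [1.408, -0.722, -0.489]], [[1.258, 1.196, -0.755], [1.254, 0.857, -0.751], [1.
[... 489 characters left out ...]
 0.001], [0.402, 0.319, -0.001], [0.401, 0.114, -0.002], [0.401, -0.09, 0.001], [0.4, -0.295, -0.003], [0.401, -0.486, 0.029]], [[0.293, 0.501, 0.394], [0.227, 0.518, -0.0], [0.235, 0.302, 0.054], [0.226, 0.113, 0.0], [0.226, -0.088, 0.004], [0.226, -0.289, 0.002], [0.225, -0.491, 0.001]]]
scene {'fx': 448.808, 'fy': 448.808, 'cx': 283.72, 'cy': 208.835, 'cam_to_world': [[-0.632, -0.608, 0.479, 1.082], [0.775, -0.498, 0.39, 0.452], [0.002, 0.618, 0.786, 1.056], [0.0, 0.0, 0.0, 1.0]]}

{'fx': 310.3279, 'fy': 310.3279, 'cx': 282.0372, 'cy': 204.0321, 'tool_from_camera': [[-0.0003, 0.9601, 0.2795, 0.0723], [1.0, 0.0003, -0.0, -0.0017], [-0.0001, 0.2795, -0.9601, -0.1423], [0.0, 0.0, 0.0, 1.0]]}
```

View pics/top0.png

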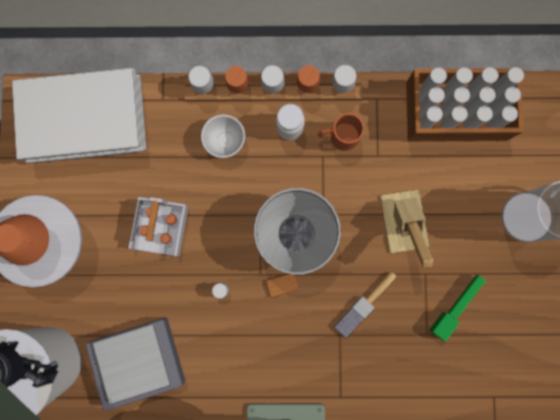

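View pics/scene0.png

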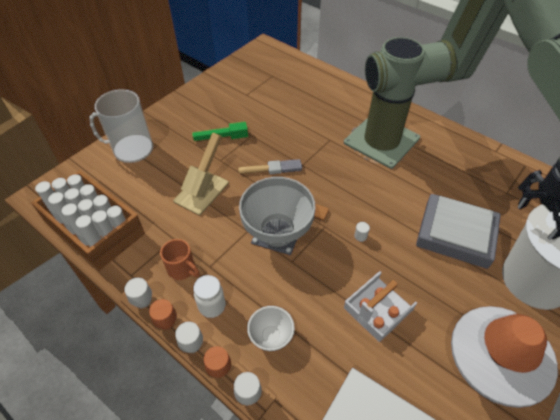

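The top view shows the tray at (158,226), with its bar at (152,222) and the lumps around it. The hopper mouth is at (297,231) and the stand with the pusher is at (405,222), handle end (428,262).
Candidates for the pusher are the pale handle in the sleeve (415,240), the green lookalike (460,308) and the brush (365,305). I choose the pale handle in the sleeve.
Candidates for the tray are the wire-look tray with lumps (158,226), the grey box (135,363) and the white slab stack (78,115). I choose the one with lumps and an overhead bar.

```bash
cat > m.py <<'E'
from h import *
z=np.load('top0.npz');im,W=z['im'],z['W']
def sel(u0,u1,v0,v1,z0,z1):
    w=W[v0:v1,u0:u1].reshape(-1,3); return w[(w[:,2]>z0)&(w[:,2]<z1)]
def rect(w,t):
    if len(w)<8: print(t,len(w));return
    r=cv2.minAreaRect((w[:,:2]*1000).astype(np.float32)); print(t,len(w),'rect c,size,ang',np.round(r[0],1),np.round(r[1],1),round(r[2],1),'z',np.round(np.percentile(w[:,2],[5,50,95]),3))
rim=sel(235,360,170,295,.118,.145)
A=np.c_[2*rim[:,:2],np.ones(len(rim))];b=(rim[:,:2]**2).sum(1);s=np.linalg.lstsq(A,b,rcond=None)[0]
print('hopper',s[:2],np.sqrt(s[2]+s[:2]@s[:2]))
for zz in (.02,.04,.06,.08,.1):
    w=sel(235,360,170,295,zz-.004,zz+.004); print(zz,np.percentile(np.hypot(*(w[:,:2]-s[:2]).T),[10,50,90]).round(3),len(w))
rect(sel(120,195,185,265,.028,.05),'tray walls'); rect(sel(120,195,185,265,.075,.11),'bar')
rect(sel(370,435,185,270,.004,.02),'stand base'); 
for a in range(2,18,2): 
    w=sel(380,440,185,275,a/100,a/100+.02); rect(w,('st',a))
hsv=cv2.cvtColor(im,cv2.COLOR_RGB2HSV)
def big(n,u0,u1,v0,v1):
    save(n,cv2.resize(im[v0:v1,u0:u1],None,fx=4,fy=4,interpolation=2))
a=cv2.resize(im[185:270,115:200],(425,425),interpolation=2);b=cv2.resize(im[185:270,370:455],(425,425),interpolation=2)
save('pics/crop.png',np.hstack([a,b])[:, :800])
E
python3 m.py
```

```text
hopper [ 0.51867099 -0.02849818] 0.09727651371601333
0.02 [0.046 0.108 0.152] 43
0.04 [0.049 0.053 0.056] 343
0.06 [0.065 0.068 0.071] 486
0.08 [0.08  0.083 0.087] 584
0.1 [0.093 0.095 0.096] 152
tray walls 511 rect c,size,ang [537.1 320.1] [122.2 129.4] 80.7 z [0.029 0.035 0.041]
bar 359 rect c,size,ang [549.2 318.4] [ 29.6 104.3] 78.8 z [0.085 0.095 0.1  ]
stand base 1298 rect c,size,ang [ 536.6 -301.3] [164.3 214.3] 89.0 z [0.004 0.009 0.014]
('st', 2) 42 rect c,size,ang [ 497.9 -277.5] [ 14.2 164.7] 87.5 z [0.022 0.032 0.04 ]
('st', 4) 161 rect c,size,ang [ 557.4 -303.7] [93.5 54.8] 6.6 z [0.044 0.055 0.059]
('st', 6) 349 rect c,size,ang [ 554.7 -305.1] [86.9 56.1] 7.8 z [0.061 0.07  0.079]
('st', 8) 400 rect c,size,ang [ 535.1 -308.4] [80.1 56.1] 11.9 z [0.081 0.09  0.099]
('st', 10) 139 rect c,size,ang [ 507.5 -310.7] [85.7 50.8] 5.9 z [0.101 0.11  0.119]
('st', 12) 140 rect c,size,ang [ 467.8 -318.1] [65.8 24.6] 10.1 z [0.121 0.131 0.14 ]
('st', 14) 168 rect c,size,ang [ 454.4 -320. ] [39.7 24.5] 6.6 z [0.141 0.15  0.158]
('st', 16) 7
```

View pics/crop.png

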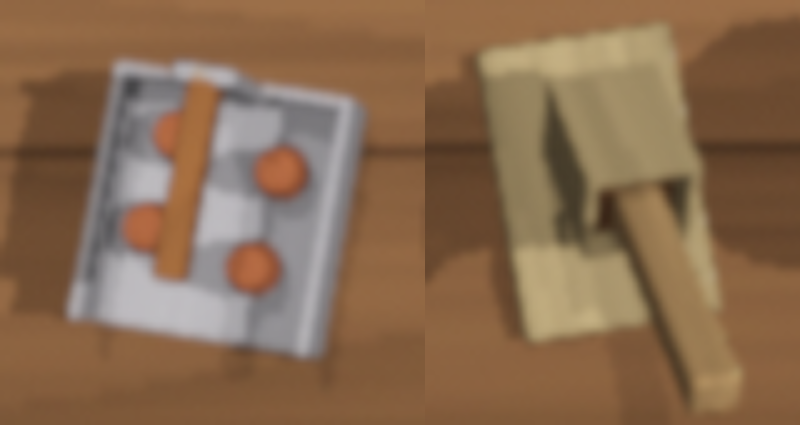

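The crop confirms both choices. The left half shows the tray: its bar runs from (202,80) at the rear to (172,275) at the front, and the open end faces the robot. The right half shows the pale handle coming out of the plywood sleeve.

Tray yaw is about -9.5°. I'll grip the bar at tray x = -20 mm.

Request:
{"op": "carry_out", "data": {
  "deltas": [0,0,0,-0.149,1,0,0,0,-0.149,1,-0.048,-0.0241,0.0117,0,1,-0.048,-0.0241,0.0117,0,1,-0.048,-0.0241,0.0117,0,1,-0.048,-0.0241,0.0117,0,1,-0.048,-0.0241,0.0117,0,1,-0.048,-0.0241,0.0117,0,1],
  "squeeze": 100
}}

```text
clock: 1.1
tool_pos: [0.5183, 0.3228, 0.1601]
ee_rot: [-180.0, -0.1, 170.5]
force: [0.3, 0.6, -0.2]
grip_width: 0.0857
grasp_force: 0.0
```

```bash
cat >> h.py <<'E'
def go(x,y,z,yaw):
    s=robot.observe(); w=s['ee_rot'][2]; a=np.radians(yaw)
    d=np.array([x,y,z])-s['tool_pos']
    print('pose',np.round(s['tool_pos'],4),np.round(s['ee_rot'],2),'t',round(s['clock'],2))
    print('roll first',round(np.radians((w-yaw+180)%360-180),4),'then xyz',round(d[0]*np.cos(a)+d[1]*np.sin(a),4),round(d[0]*np.sin(a)-d[1]*np.cos(a),4),round(-d[2],4))
E
python3 - <<'E'
from h import *
s=robot.observe();im,W,T,p=cloud('wrist',s); save('pics/w1.png',im)
m=np.isfinite(W[...,0])&(W[...,2]>.085)&(W[...,2]<.11)
w=W[m]; w=w[(abs(w[:,0]-.549)<.08)&(abs(w[:,1]-.318)<.05)]
hz=cv2.cvtColor(im,cv2.COLOR_RGB2HSV)
r=cv2.minAreaRect((w[:,:2]*1000).astype(np.float32));print(len(w),r,np.percentile(w[:,2],[5,50,95]))
go(.517,.3235,.069,170.5); print(s['joint_positions'].round(1))
E
```

```text
3132 ((547.0494384765625, 316.8734436035156), (29.817825317382812, 104.71981048583984), 82.0316162109375) [0.09249281 0.09550024 0.09661052]
pose [0.5232 0.3176 0.1585] [-1.7975e+02  1.7000e-01  1.7022e+02] t 1.15
roll first -0.0049 then xyz 0.0071 0.0047 0.0895
[ 23.8  19.8  87.1   0.   73.2 -56.7]
```

View pics/w1.png

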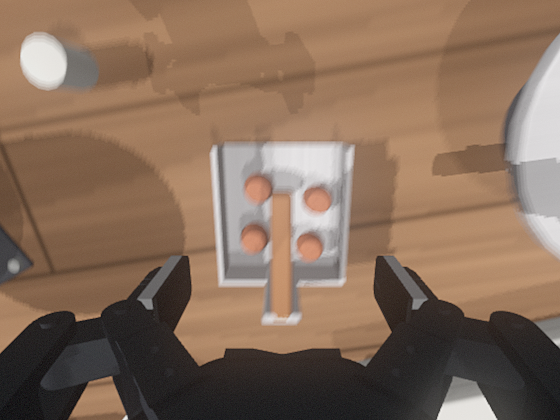

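Request:
{"op": "carry_out", "data": {
  "deltas": [0,0,0.03,0,1,0,0,0,0,1,0,0,0,0,1]
}}

```text
clock: 1.52
tool_pos: [0.5172, 0.3245, 0.1314]
ee_rot: [-180.0, -0.0, 170.5]
force: [1.1, 0.4, -0.1]
grip_width: 0.0855
grasp_force: 0.0
```

```bash
cat > bar.py <<'E'
from h import *
s=robot.observe();im,W,T,p=cloud('wrist',s)
m=np.isfinite(W[...,0])&(W[...,2]>.088)&(W[...,2]<.105)
w=W[m]; w=w[(abs(w[:,0]-.549)<.08)&(abs(w[:,1]-.318)<.05)]
c=np.cov(w[:,:2].T);e,v=np.linalg.eigh(c);ax=v[:,1]*np.sign(v[0,1]);pr=(w[:,:2]-w[:,:2].mean(0))@ax
f=w[pr<np.percentile(pr,60)][:,:2]; e,v=np.linalg.eigh(np.cov(f.T));ax=v[:,1]*np.sign(v[0,1])
print('bar yaw',np.degrees(np.arctan2(ax[1],ax[0])),'front end',f.mean(0)+ax*((f-f.mean(0))@ax).min(),'rear',w[:,:2].mean(0)+ax*pr.max(),len(w))
go(.517,.3235,.069,170.5);print(robot.observe()['joint_positions'].round(1))
E
python3 bar.py
```

```text
bar yaw -9.321740163919337 front end [0.49560813 0.32656898] rear [0.60019975 0.30934884] 3929
pose [0.5176 0.3248 0.1321] [1.7995e+02 7.0000e-02 1.7055e+02] t 1.57
roll first 0.0009 then xyz 0.0004 -0.0014 0.0631
[ 24.   21.5  88.4  -0.   70.1 -56.5]
```

Request:
{"op": "carry_out", "data": {
  "deltas": [0.001,-0.0007,0.021,0,1,0.001,-0.0007,0.021,0,1,0,0,0.021,0,1,0,0,0,0,1,0,0,0,0,-0.8,0,0,0,0,-0.8,0,0,0,0,-0.8,0,0,0,0,-0.8],
  "squeeze": 110
}}

```text
clock: 2.58
tool_pos: [0.5157, 0.3234, 0.0689]
ee_rot: [179.9, 0.1, 170.5]
force: [-0.3, -0.8, 0.4]
grip_width: 0.0148
grasp_force: 107.3
```

Request:
{"op": "carry_out", "data": {
  "deltas": [0,0,0,0,-0.9,0,0,0,0,-0.9,0,0,-0.02,0,-0.9,0,0,-0.02,0,-0.9,0,0,0,0,-0.9]
}}

```text
clock: 3.2
tool_pos: [0.5172, 0.3238, 0.111]
ee_rot: [179.8, 0.3, 170.5]
force: [-0.2, 0.3, -4.1]
grip_width: 0.0141
grasp_force: 107.8
```

Request:
{"op": "carry_out", "data": {
  "deltas": [0,0,-0.03,0,-0.9,0,0,-0.04,0,-0.9,0,0,-0.04,-0.083,-0.9,0,0,-0.02,-0.083,-0.9,0,-0.02,0,0,-0.9,-0.006,-0.04,0,0,-0.9,-0.008,-0.045,0,0,-0.9,-0.008,-0.045,0,0,-0.9]
}}

```text
clock: 4.2
tool_pos: [0.5356, 0.1703, 0.2356]
ee_rot: [-179.9, -0.2, 179.9]
force: [-0.3, -1.1, -3.2]
grip_width: 0.0143
grasp_force: 108.0
```

Request:
{"op": "carry_out", "data": {
  "deltas": [-0.008,-0.045,0,0,-0.9,-0.008,-0.045,0,0,-0.9,-0.008,-0.045,0,0,-0.9,-0.004,-0.04,0,0,-0.9,0,-0.02,0,0,-0.9,0,0,0,0,-0.9,0,0,0,0,-0.9]
}}

```text
clock: 5.08
tool_pos: [0.5646, -0.0209, 0.2374]
ee_rot: [179.9, -0.1, -180.0]
force: [0.6, -0.1, -4.4]
grip_width: 0.0141
grasp_force: 108.0
```

```bash
cat > tilt.py <<'E'
from h import *
import sys
s=robot.observe();print(s['grip_width'].round(4),np.round(s['force'],1),np.round(s['ft_torque'],2),'f',round(s['grasp_force'],1))
im,W,T,p=cloud('wrist',s); save(f'pics/{sys.argv[1]}w.png',im)
a=np.radians(s['ee_rot'][2]);d=W-s['tool_pos'];u=d[...,0]*np.cos(a)+d[...,1]*np.sin(a);y=d[...,0]*np.sin(a)-d[...,1]*np.cos(a)
m=(abs(y)<.006)&(u<.1)&(u>-.1)&(d[...,2]>-.06)&(d[...,2]<.06)&np.isfinite(u)
hsv=cv2.cvtColor(im,cv2.COLOR_RGB2HSV)
mb=m&(hsv[...,0]<20)&(hsv[...,1]>90)
if mb.sum()>20:
    f=np.polyfit(u[mb],d[...,2][mb],1);print('bar slope deg (neg=front down)',np.degrees(np.arctan(f[0])),'u range',u[mb].min(),u[mb].max(),'z at 0',f[1])
for y0 in(-.055,.055):
    k=(abs(y-y0)<.008)&(abs(u)<.13)&(d[...,2]>-.12)&(d[...,2]<.05)&np.isfinite(u)&(hsv[...,1]<60)
    if k.sum()>20: print('wall',y0,k.sum(),np.degrees(np.arctan(np.polyfit(u[k],d[...,2][k],1)[0])))
im2,W2,_,_=cloud('scene');save(f'pics/{sys.argv[1]}s.png',im2)
go(.5667,-.0285,.205,180)
E
python3 tilt.py a
```

```text
Traceback (most recent call last):
  File "tilt.py", line 3, in <module>
    s=robot.observe();print(s['grip_width'].round(4),np.round(s['force'],1),np.round(s['ft_torque'],2),'f',round(s['grasp_force'],1))
                            ^^^^^^^^^^^^^^^^^^^^^
AttributeError: 'float' object has no attribute 'round'
```

```bash
sed -i "s/s\['grip_width'\].round(4)/round(s['grip_width'],4)/" tilt.py; python3 tilt.py a
```

```text
0.0141 [ 0.6 -0.1 -4.4] [ 0.01  0.15 -0.03] f 108.0
bar slope deg (neg=front down) -1.0143203152686653 u range -0.03141226443797083 0.020857671823864336 z at 0 0.026443970360116403
wall -0.055 4837 -4.014200232208709
wall 0.055 4600 -12.573718472088188
pose [ 0.565  -0.0206  0.2378] [ 1.7997e+02 -3.0000e-02 -1.7989e+02] t 5.17
roll first 0.0019 then xyz -0.0017 -0.0079 0.0328
```

View pics/as.png

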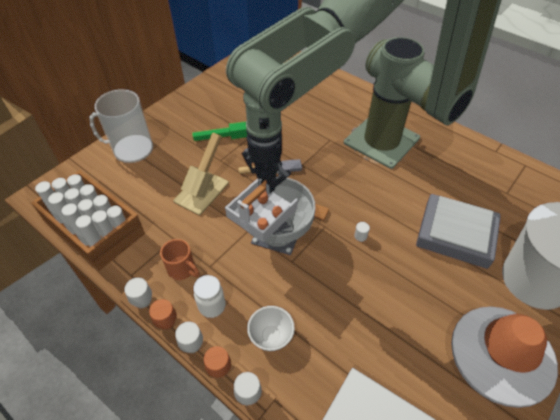

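Tray held level over the hopper, at about (270,210) in this scene view, with all four lumps aboard. Next I lower its underside onto the far rim and pivot it open end down.

Request:
{"op": "carry_out", "data": {
  "deltas": [-0.0017,-0.008,0.02,0,-0.9,0,0,0.018,0,-0.9,0,0,0,0,-0.9,0.0075,0,0.003,0,-0.9,0.0073,0,0.0035,0,-0.9,0.007,0,0.0044,0,-0.9,0.0065,0,0.0047,0,-0.9,0,0,0,0,-0.9],
  "squeeze": 45
}}

```text
clock: 6.18
tool_pos: [0.5432, -0.0297, 0.1904]
ee_rot: [-179.9, 0.8, -179.9]
force: [1.2, 3.6, 12.9]
grip_width: 0.0141
grasp_force: 112.1
```

```bash
python3 tilt.py b
```

```text
0.0141 [ 1.2  3.6 12.9] [ 0.33 -0.96  0.24] f 112.1
bar slope deg (neg=front down) -10.023853057652673 u range -0.02641464945748105 0.0202159664641735 z at 0 0.027538179089023587
wall -0.055 5675 -18.201863954034245
wall 0.055 5095 -19.069138376627965
pose [ 0.5432 -0.0297  0.1904] [-179.94    0.79 -179.92] t 6.28
roll first 0.0014 then xyz -0.0235 0.0012 -0.0146
```

Request:
{"op": "carry_out", "data": {
  "deltas": [0,0,0,0,-0.8,0,0,0,0,-0.8,0.006,0,0.0054,0,-0.8,0.0057,0,0.0058,0,-0.8,0.005,0,0.0063,0,-0.8,0.0045,0,0.0068,0,-0.8,0,0,0,0,-0.8],
  "squeeze": 45
}}

```text
clock: 7.15
tool_pos: [0.5171, -0.0278, 0.1636]
ee_rot: [179.8, 0.1, -179.9]
force: [-9.2, 6.6, 15.9]
grip_width: 0.0141
grasp_force: 129.5
```

```bash
python3 tilt.py c
```

```text
0.0141 [-9.2  6.6 15.9] [0.98 0.55 0.08] f 129.5
bar slope deg (neg=front down) -29.828596832162603 u range -0.01790234602942321 0.020278537827557543 z at 0 0.0316938903420536
wall -0.055 5654 -10.23534595902262
wall 0.055 5168 -7.829459658804918
pose [ 0.5169 -0.0277  0.1636] [ 1.7981e+02  3.0000e-02 -1.7994e+02] t 7.25
roll first 0.0011 then xyz -0.0498 -0.0008 -0.0414
```

View pics/cw.png

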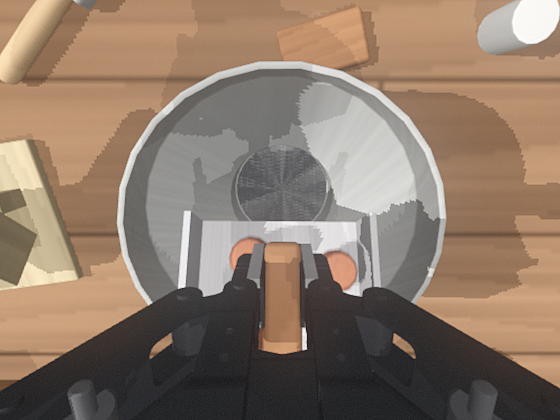

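The wrist view shows the tray tilted about 30° inside the hopper mouth, with the lip at row 220. The front two lumps are still in it, at (247,252) and (340,268). I continue.

Request:
{"op": "carry_out", "data": {
  "deltas": [0.0021,0,0.0035,0,-0.8,0.0019,0,0.0036,0,-0.8,0.0017,0,0.0037,0,-0.8,0.0015,0,0.0037,0,-0.8,0.0012,0,0.0035,0,-0.8,0.001,0,0.0035,0,-0.8,0,0,0,0,-0.8]
}}

```text
clock: 8.12
tool_pos: [0.5044, -0.0279, 0.1396]
ee_rot: [179.8, -0.4, -180.0]
force: [-11.3, 6.2, 12.0]
grip_width: 0.014
grasp_force: 142.9
```

```bash
python3 tilt.py d
python3 - <<'E'
import cv2,numpy as np
a=cv2.imread('pics/dw.png');b=cv2.imread('pics/ds.png')[90:300,180:380]
cv2.imwrite('pics/d.png',np.hstack([cv2.resize(a,(400,300)),cv2.resize(b,(400,420),interpolation=2)[:300] if 0 else cv2.resize(b,(286,300),interpolation=2)]))
E
```

```text
0.014 [-11.3   6.2  12. ] [ 0.42  1.2  -0.2 ] f 142.9
bar slope deg (neg=front down) -43.25702226255802 u range -0.012541598827400587 0.021873844781003834 z at 0 0.037549453201988846
wall -0.055 5800 13.513323472526121
wall 0.055 5660 14.383473450110388
pose [ 0.5042 -0.0279  0.1395] [ 179.82   -0.44 -179.97] t 8.22
roll first 0.0006 then xyz -0.0625 -0.0006 -0.0655
```

View pics/d.png

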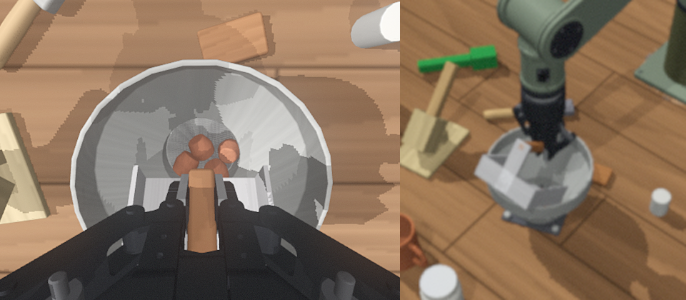

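All four lumps now lie at the hopper bottom, at (200,147), (228,150), (185,160) and (215,165) in the left half. I lift the tilted tray clear and measure the tilt.

Request:
{"op": "carry_out", "data": {
  "deltas": [0,0,-0.02,0,-0.8,0,0,-0.025,0,-0.8,0,0,-0.03,0,-0.8,-0.016,0,0,0,-0.8,-0.016,0,0,0,-0.8,-0.016,0,0,0,-0.8,0,0,0,0,-0.8]
}}

```text
clock: 9.1
tool_pos: [0.5554, -0.0298, 0.213]
ee_rot: [180.0, -0.1, -180.0]
force: [-0.6, -0.3, -2.5]
grip_width: 0.014
grasp_force: 140.7
```

```bash
python3 tilt.py e
python3 - <<'E'
import cv2,numpy as np
a=cv2.imread('pics/ew.png');b=cv2.imread('pics/es.png')[90:300,180:380]
cv2.imwrite('pics/e.png',np.hstack([cv2.resize(a,(400,300)),cv2.resize(b,(286,300),interpolation=2)]))
E
```

```text
0.014 [-0.6 -0.3 -2.5] [ 0.04  0.2  -0.01] f 140.7
bar slope deg (neg=front down) -42.76754998535691 u range -0.012179815585513164 0.022035296367836334 z at 0 0.03740437000908375
wall -0.055 2608 -16.448160141466623
wall 0.055 2490 -17.41894415949223
pose [ 0.5547 -0.0297  0.2129] [ 1.7998e+02 -1.6000e-01 -1.7998e+02] t 9.2
roll first 0.0004 then xyz -0.012 0.0012 0.0079
```

View pics/e.png

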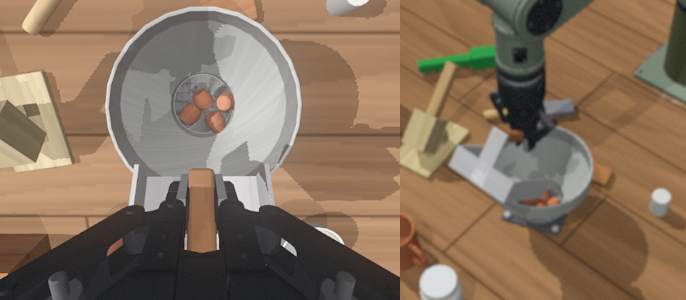

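All four lumps are in the throat, at (202,98), (223,102), (190,115) and (216,120), and the wrist force fits an empty tray. Next I pivot the tray back to level, with its front underside on the same rim.

Request:
{"op": "carry_out", "data": {
  "deltas": [0,0,0.01,0,-0.8,0,0,0.01,0,-0.8,-0.012,0,-0.0045,0,-0.8,-0.016,0,-0.0035,0,-0.8,-0.016,0,-0.001,0,-0.8,-0.016,0,0.002,0,-0.8,-0.016,0,0.005,0,-0.8,0,0,0,0,-0.8]
}}

```text
clock: 10.2
tool_pos: [0.6355, -0.0308, 0.2004]
ee_rot: [-179.9, 0.4, -180.0]
force: [-1.4, -1.4, 11.3]
grip_width: 0.0141
grasp_force: 145.3
```

```bash
python3 tilt.py f
```

```text
0.0141 [-1.4 -1.4 11.3] [-0.11  0.82 -0.02] f 145.3
bar slope deg (neg=front down) -16.62833584419798 u range -0.018294867479884812 0.024482682197089083 z at 0 0.03555567164630801
wall -0.055 4573 -32.289474558228115
wall 0.055 4454 -32.75723114910731
pose [ 0.6353 -0.0307  0.2005] [-179.88    0.42 -179.98] t 10.3
roll first 0.0004 then xyz 0.0686 0.0022 -0.0045
```

Request:
{"op": "carry_out", "data": {
  "deltas": [0,0,-0.012,0,-0.8,0.017,0,0,0,-0.8,0.017,0,0,0,-0.8,0,0,0.012,0,-0.8,-0.01,0,0.002,0,-0.8,-0.01,0,0.003,0,-0.8,-0.01,0,0.004,0,-0.8,-0.01,0,0.005,0,-0.8]
}}

```text
clock: 11.3
tool_pos: [0.641, -0.0304, 0.1872]
ee_rot: [-179.9, 0.3, -180.0]
force: [-4.4, 1.3, 23.6]
grip_width: 0.0142
grasp_force: 152.5
```

Request:
{"op": "carry_out", "data": {
  "deltas": [0,0,0,0,-0.8,0,0,-0.02,0,-0.8,0,0,-0.02,0,-0.8,0,0,0,0,-0.8]
}}

```text
clock: 11.8
tool_pos: [0.6398, -0.0301, 0.2242]
ee_rot: [-180.0, 0.3, -180.0]
force: [-0.2, -0.9, -2.5]
grip_width: 0.0142
grasp_force: 149.1
```

```bash
python3 tilt.py g
python3 - <<'E'
import cv2,numpy as np
a=cv2.imread('pics/gw.png');b=cv2.imread('pics/gs.png')[90:300,180:380]
cv2.imwrite('pics/g.png',np.hstack([cv2.resize(a,(400,300)),cv2.resize(b,(286,300),interpolation=2)]))
E
```

```text
0.0142 [-0.2 -0.9 -2.5] [-0.03  0.08 -0.06] f 149.1
bar slope deg (neg=front down) 4.777914297606302 u range -0.025322425909421485 0.01930247462223751 z at 0 0.035785897464795095
wall -0.055 5438 8.75652330403783
wall 0.055 5491 9.301053009906395
pose [ 0.638  -0.0298  0.2215] [ 1.8000e+02 -1.0000e-02 -1.7998e+02] t 11.9
roll first 0.0003 then xyz 0.0713 0.0013 0.0165
```

View pics/g.png

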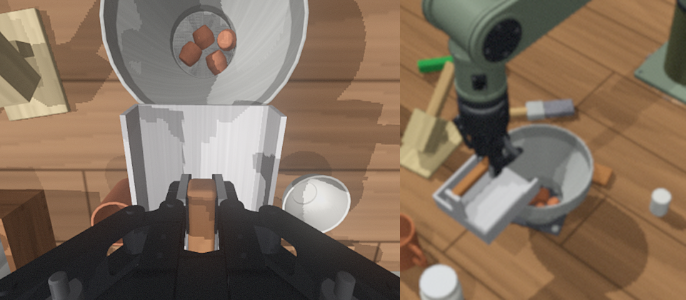

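The tray is empty and nearly level, and the lumps stay in the hopper at (205,50). I carry it back over its old place and lower it.

Request:
{"op": "carry_out", "data": {
  "deltas": [0.004,0.015,-0.005,0,-0.8,0.012,0.035,0,0,-0.8,0.017,0.048,0,0,-0.8,0.017,0.051,0,0,-0.8,0.017,0.051,0,0,-0.8,0.017,0.051,0,0,-0.8,0.017,0.048,0,0,-0.8,0.014,0.035,0,0,-0.8]
}}

```text
clock: 12.9
tool_pos: [0.5207, 0.3069, 0.2261]
ee_rot: [180.0, -0.1, -179.9]
force: [0.3, -1.2, -3.0]
grip_width: 0.0141
grasp_force: 148.9
```

Request:
{"op": "carry_out", "data": {
  "deltas": [0.007,0.019,0,0,-0.8,0,0,0.03,0,-0.8,0,0,0.04,0,-0.8,0,0,0.035,0,-0.8,0,0,0.025,0,-0.8,0,0,0.015,0,-0.8,0,0,0,0,-0.8]
}}

```text
clock: 13.78
tool_pos: [0.5151, 0.3224, 0.0804]
ee_rot: [-179.9, -0.2, 180.0]
force: [0.1, 0.3, -2.5]
grip_width: 0.0142
grasp_force: 148.9
```

```bash
python3 tilt.py i
```

```text
0.0142 [ 0.1  0.3 -2.5] [-0.03  0.07  0.05] f 148.9
bar slope deg (neg=front down) 5.8534182143159335 u range -0.025209455403921586 0.0184872039823574 z at 0 0.03592420238456764
wall -0.055 5405 10.556359695409572
wall 0.055 5485 10.073205751467617
pose [0.517  0.3233 0.0827] [1.7996e+02 1.0000e-01 1.8000e+02] t 13.88
roll first -0.0 then xyz -0.0497 -0.3518 -0.1223
```

Request:
{"op": "carry_out", "data": {
  "deltas": [0,0,0.007,0,-0.8,0,0,0.005,0,-0.8,0,0,0.004,0,-0.8,0,0,0.004,0,-0.8,0,0,0.002,0,-0.8,0,0,0,0,-0.8]
}}

```text
clock: 14.62
tool_pos: [0.5161, 0.3244, 0.0665]
ee_rot: [180.0, 0.1, -179.9]
force: [-16.9, -3.3, 30.2]
grip_width: 0.014
grasp_force: 154.3
```

```bash
python3 tilt.py j
```

```text
0.014 [-16.9  -3.3  30.2] [-1.15  1.58 -0.2 ] f 154.3
bar slope deg (neg=front down) 4.352038595190897 u range -0.02482162242810157 0.018371431767515246 z at 0 0.03612996583863535
wall -0.055 5394 9.764479948616257
wall 0.055 5140 8.589465106210149
pose [0.5161 0.3244 0.0665] [ 1.7995e+02  7.0000e-02 -1.7993e+02] t 14.72
roll first 0.0012 then xyz -0.0506 -0.3529 -0.1385
```

Request:
{"op": "carry_out", "data": {
  "deltas": [0,0,-0.003,0,-0.7,0,0,0,0,-0.6,0,0,0,0,-0.5,0,0,0,0,0,0,0,0,0,0.6,0,0,0,0,1,0,0,0,0,1,0,0,0,0,1]
}}

```text
clock: 15.72
tool_pos: [0.516, 0.3231, 0.0626]
ee_rot: [-180.0, -0.0, -180.0]
force: [-0.2, 0.1, -0.4]
grip_width: 0.0853
grasp_force: 0.0
```

Request:
{"op": "carry_out", "data": {
  "deltas": [0,0,-0.01,0,1,0,0,-0.03,0,1,0,0,-0.05,0,1,0,0,-0.05,0,1,0,0,-0.05,0,1,0,0,0,0,1]
}}

```text
clock: 16.48
tool_pos: [0.5193, 0.3246, 0.2603]
ee_rot: [179.7, 0.7, -180.0]
force: [-0.4, 0.2, -0.9]
grip_width: 0.0857
grasp_force: 0.0
```

Run:
```python
from h import *
im,W,T,p=cloud('top');save('pics/k.png',im);np.savez('top1.npz',im=im,W=W)
w=W[185:265,110:200].reshape(-1,3)
for a,b in((.028,.05),(.08,.11)):
    k=w[(w[:,2]>a)&(w[:,2]<b)];print(len(k),cv2.minAreaRect((k[:,:2]*1000).astype(np.float32)),np.percentile(k[:,2],[5,50,95]).round(3))
# stand: base plane edges & handle
w=W[180:280,370:450]
c=im[180:280,370:450]
hs=cv2.cvtColor(c,cv2.COLOR_RGB2HSV)
q=w.reshape(-1,3);s=hs.reshape(-1,3);print('base hsv sample',hs[45,20],hs[75,50],hs[5,5])
h=q[(q[:,2]>.118)&(q[:,2]<.175)&(q[:,0]<.50)]
top=h;e,v=np.linalg.eigh(np.cov((top[:,:2]).T));ax=v[:,1]*-np.sign(v[0,1]);pr=(top[:,:2]-top[:,:2].mean(0))@ax
print('handle dir',ax,'deg',np.degrees(np.arctan2(-ax[1],-ax[0])),'mean',top.mean(0),'width',np.ptp((top[:,:2]-top[:,:2].mean(0))@v[:,0]),'ends',top[:,:2].mean(0)+ax*pr.max())
print('slope',np.degrees(np.arctan(np.polyfit(pr,top[:,2],1)[0])))
go(.48,-.315,.27,10)
print(robot.observe()['joint_positions'].round(1))
```

```text
305 ((531.7794189453125, 323.27410888671875), (129.3793487548828, 122.53658294677734), 0.18074510991573334) [0.03  0.036 0.042]
254 ((544.4609375, 321.7513427734375), (103.84066009521484, 28.721107482910156), 0.8022558093070984) [0.086 0.095 0.099]
base hsv sample [ 20  94 144] [ 16 124 103] [ 14 136 152]
handle dir [-0.99222111 -0.12448804] deg 7.15119152094966 mean [ 0.46523331 -0.31652336  0.14102321] width 0.025514670001548615 ends [ 0.43433024 -0.32040058]
slope 30.506155293866303
pose [0.5176 0.3238 0.2567] [ 179.83    0.38 -179.98] t 16.52
roll first 2.9673 then xyz -0.1479 0.6226 -0.0133
[ 23.9  14.8  81.7   0.   83.1 -66.1]
```

View pics/k.png

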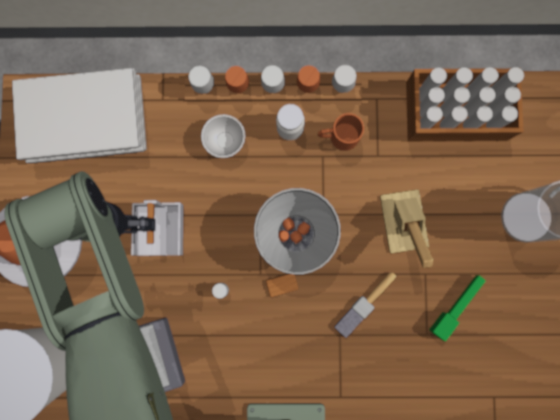

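The tray stands flat and free at (158,228) and the four lumps are in the hopper around (295,235); the bystanders have not moved. I move above the pusher handle next.

Request:
{"op": "carry_out", "data": {
  "deltas": [0,0,0,-0.14,1,0.0071,-0.032,0,0,1,0.0121,-0.057,0,0,1,0.0121,-0.057,0,0,1,0.0121,-0.057,0,0,1,0.0121,-0.057,0,0,1,0.0121,-0.057,0,0,1,0.0121,-0.057,0,0,1]
}}

```text
clock: 17.52
tool_pos: [0.4878, -0.0598, 0.2511]
ee_rot: [179.9, -0.1, -172.0]
force: [1.7, 0.3, 0.8]
grip_width: 0.0851
grasp_force: 0.0
```

Request:
{"op": "carry_out", "data": {
  "deltas": [0.0121,-0.057,0,0,1,0.0121,-0.057,0,0,1,0.0121,-0.057,0,0,1,0.0121,-0.057,0,0,1,0.0121,-0.057,0,0,1,0.005,-0.025,0,0,1,0,0,0,0,1,0,0,0,0,1]
}}

```text
clock: 18.52
tool_pos: [0.4678, -0.3728, 0.2518]
ee_rot: [179.9, -0.0, -171.9]
force: [0.6, -0.1, 0.4]
grip_width: 0.085
grasp_force: 0.0
```

```bash
cat > hd.py <<'E'
from h import *
s=robot.observe();im,W,T,p=cloud('wrist',s)
q=W.reshape(-1,3);q=q[np.isfinite(q[:,0])]
d=np.array([-.99,-.139]);n=np.array([-.139,.99]);c0=np.array([.465,-.3165])
a=(q[:,:2]-c0)@d;b=(q[:,:2]-c0)@n
k=(q[:,2]>.115)&(q[:,2]<.175)&(abs(a)<.06)&(abs(b)<.035)
h=q[k]
H=cv2.fitLine(h[:,:2].astype(np.float32),cv2.DIST_HUBER,0,.01,.01).ravel(); ax=H[:2]*-np.sign(H[0])
print(k.sum(),'yaw',np.degrees(np.arctan2(-ax[1],-ax[0])),'pt',H[2:])
n=np.array([ax[1],-ax[0]])
for z in(.115,.125,.135,.145,.155,.162):
    t=h[abs(h[:,2]-z)<.003]
    if len(t)>5: al=(t[:,:2]-H[2:])@ax; b=(t[:,:2]-H[2:])@n; m=H[2:]+ax*np.median(al)+n*(np.percentile(b,3)+np.percentile(b,97))/2; print(z,len(t),'centre',m.round(4),'width',np.ptp(np.percentile(b,[3,97])).round(4),'x rng',t[:,0].min().round(4),t[:,0].max().round(4))
print(robot.observe()['joint_positions'].round(1))
go(.473,-.316,.109,188)
E
python3 hd.py
```

```text
1930 yaw 8.259709 pt [ 0.45981804 -0.32171792]
0.115 76 centre [ 0.4971 -0.3151] width 0.022 x rng 0.4708 0.5011
0.125 154 centre [ 0.4866 -0.3168] width 0.0218 x rng 0.4595 0.4923
0.135 176 centre [ 0.475  -0.3186] width 0.0218 x rng 0.4487 0.4805
0.145 358 centre [ 0.4495 -0.3222] width 0.0221 x rng 0.4314 0.4693
0.155 476 centre [ 0.4457 -0.3225] width 0.0212 x rng 0.4382 0.4573
0.162 19 centre [ 0.446  -0.3224] width 0.0154 x rng 0.4437 0.4487
[ -46.8   13.8   83.4    0.    82.9 -145. ]
pose [ 0.468  -0.3726  0.2522] [ 1.7990e+02 -3.0000e-02 -1.7187e+02] t 18.57
roll first 0.0023 then xyz -0.0128 0.0554 0.1432
```

Request:
{"op": "carry_out", "data": {
  "deltas": [-0.0042,0.0272,0.03,0,1,-0.0042,0.0272,0.03,0,1,0,0,0,0,1,0,0,0,0,1]
}}

```text
clock: 19.08
tool_pos: [0.4695, -0.3196, 0.194]
ee_rot: [-179.9, 0.1, -171.9]
force: [0.3, -0.4, 0.8]
grip_width: 0.0854
grasp_force: 0.0
```

```bash
sed -i 's/go(.473,-.316,.109,188)/go(.4687,-.318,.109,188.5)/' hd.py; python3 hd.py
```

```text
2807 yaw 8.662361 pt [ 0.45772457 -0.32008988]
0.115 82 centre [ 0.4975 -0.3139] width 0.0212 x rng 0.4908 0.5008
0.125 179 centre [ 0.4872 -0.3156] width 0.0221 x rng 0.4785 0.4921
0.135 217 centre [ 0.4752 -0.3174] width 0.0221 x rng 0.4668 0.4803
0.145 543 centre [ 0.438  -0.3231] width 0.0223 x rng 0.4316 0.469
0.155 821 centre [ 0.445 -0.322] width 0.0217 x rng 0.4374 0.4571
0.162 14 centre [ 0.4461 -0.3213] width 0.0139 x rng 0.4445 0.4474
[ -43.    12.8   91.7   -0.    75.3 -141.1]
pose [ 0.4697 -0.3204  0.1946] [-1.7982e+02  1.2000e-01 -1.7192e+02] t 19.12
roll first -0.0074 then xyz 0.0007 0.0025 0.0856
```

Request:
{"op": "carry_out", "data": {
  "deltas": [0.0007,0.002,0.025,-0.007,1,0,0,0.025,0,1,0,0,0.025,0,1,0,0,0.0105,0,1,0,0,0,0,-0.6,0,0,0,0,-0.6,0,0,0,0,-0.6,0,0,0,0,-0.6],
  "squeeze": 100
}}

```text
clock: 20.12
tool_pos: [0.4681, -0.3181, 0.1085]
ee_rot: [-179.9, 0.1, -171.6]
force: [-1.2, 1.2, 4.1]
grip_width: 0.0226
grasp_force: 97.7
```

Request:
{"op": "carry_out", "data": {
  "deltas": [0,0,0,0,-0.6,0,0,0,0,-0.6]
}}

```text
clock: 20.38
tool_pos: [0.4681, -0.3182, 0.1085]
ee_rot: [-179.9, 0.1, -171.6]
force: [-1.8, 0.3, 6.0]
grip_width: 0.023
grasp_force: 97.7
```

Request:
{"op": "carry_out", "data": {
  "deltas": [0.0046,0,-0.0039,0,-0.6,0.0077,0,-0.0064,0,-0.6,0.0077,0,-0.0064,0,-0.6,0.0077,0,-0.0064,0,-0.6,0,0,0,0,-0.6]
}}

```text
clock: 21.0
tool_pos: [0.4398, -0.3222, 0.1316]
ee_rot: [-179.9, 0.0, -171.6]
force: [1.5, 0.6, 5.8]
grip_width: 0.023
grasp_force: 98.2
```

Request:
{"op": "carry_out", "data": {
  "deltas": [0.0084,0,-0.0071,0,-0.6,0.0084,0,-0.0071,0,-0.6,0.0084,0,-0.0071,0,-0.6,0.0084,0,-0.0071,0,-0.6,0.0084,0,-0.0071,0,-0.6,0,0,0,0,-0.6]
}}

```text
clock: 21.75
tool_pos: [0.3972, -0.3279, 0.1657]
ee_rot: [180.0, -0.1, -171.6]
force: [-0.7, -0.5, -2.4]
grip_width: 0.0228
grasp_force: 98.0
```

```bash
cat > pu.py <<'E'
from h import *
import sys
s=robot.observe();print(np.round(s['force'],1),np.round(s['ft_torque'],2),'w',round(s['grip_width'],4),'f',round(s['grasp_force'],1),s['joint_positions'].round(1))
P=s['tool_pos']+[0,0,.019];a=np.radians(s['ee_rot'][2]);ex=np.array([np.cos(a),np.sin(a),0]);ey=np.array([np.sin(a),-np.cos(a),0])
for n in ('scene','wrist','top'):
    im,W,T,p=cloud(n,s); save(f'pics/{sys.argv[1]}_{n}.png',im)
    d=W-P;x=d@ex;y=d@ey;z=d[...,2];hs=cv2.cvtColor(im,cv2.COLOR_RGB2HSV)
    m=(abs(y)<.03)&(abs(x)<.19)&(z<-.025)&(z>-.2)&np.isfinite(x)&(hs[...,1]>50)&(hs[...,2]>25)&(np.hypot(x,z)<.175)&(W[...,2]>.03)
    if m.sum()>30:
        L=cv2.fitLine(np.c_[x[m],z[m]].astype(np.float32),cv2.DIST_HUBER,0,.01,.01).ravel()
        r=np.hypot(x[m],z[m]);dr=np.c_[x[m],y[m],z[m]];f=dr[r>np.percentile(r,85)].mean(0)
        print(n,m.sum(),'lean of line deg',np.degrees(np.arctan2(L[0]*np.sign(L[1]),abs(L[1]))).round(1),'far part',f.round(3),'lean',np.degrees(np.arctan2(-f[0],-f[2])).round(1),'rmax',r.max().round(3),'y',np.percentile(y[m],[5,95]).round(3),'hsv',np.median(hs[m],0))
go(.5187,-.0285,.29,188.4)
E
python3 pu.py a
```

```text
[-0.7 -0.5 -2.4] [0.03 0.1  0.03] w 0.0228 f 98.0 [-4.910e+01  8.400e+00  1.006e+02 -1.000e-01  7.110e+01 -1.475e+02]
scene 570 lean of line deg 54.1 far part [-0.136  0.002 -0.101] lean 53.4 rmax 0.175 y [-0.02   0.021] hsv [ 13. 146.  98.]
wrist 1398 lean of line deg 47.0 far part [-0.079 -0.004 -0.056] lean 54.6 rmax 0.169 y [-0.019  0.018] hsv [ 12. 122. 124.]
top 779 lean of line deg 59.7 far part [-0.139  0.004 -0.098] lean 54.8 rmax 0.175 y [-0.018  0.022] hsv [ 13. 151.  87.]
pose [ 0.3981 -0.3276  0.1653] [ 1.7995e+02 -6.0000e-02 -1.7157e+02] t 21.9
roll first 0.0004 then xyz -0.163 0.2783 -0.1247
```

The pusher is drawn clear but still leans about 50° in the grip. I'll bring it over the hopper and turn it upright by pressing its head against the inside of the far collar.

Request:
{"op": "carry_out", "data": {
  "deltas": [0,0,-0.03,0,-0.6,0,0,-0.05,0.073,-0.6,0,0,-0.05,0.073,-0.6,-0.008,0.025,0,0,-0.6,-0.012,0.05,0,0,-0.6,-0.012,0.055,0,0,-0.6,-0.012,0.055,0,0,-0.6,-0.012,0.055,0,0,-0.6]
}}

```text
clock: 22.9
tool_pos: [0.4543, -0.0858, 0.2954]
ee_rot: [180.0, -0.0, -179.9]
force: [1.7, 0.6, -2.9]
grip_width: 0.0231
grasp_force: 98.6
```

Request:
{"op": "carry_out", "data": {
  "deltas": [-0.01,0.04,0,0,-0.6,-0.004,0.019,0,0,-0.6,0,0,0,0,-0.6,0,0,0,0,-0.6]
}}

```text
clock: 23.4
tool_pos: [0.468, -0.0291, 0.2954]
ee_rot: [-180.0, -0.1, -179.9]
force: [-0.0, -0.0, -3.3]
grip_width: 0.0229
grasp_force: 98.7
```

```bash
python3 pu.py b; python3 -c "
from h import *
go(.468,-.0285,.174,180)"
```

```text
[-0.  -0.  -3.3] [-0.05  0.2   0.02] w 0.0229 f 98.7 [ -14.1   -4.    97.6   -0.    86.5 -104.2]
scene 702 lean of line deg 56.5 far part [-0.117  0.003 -0.077] lean 56.7 rmax 0.147 y [-0.017  0.018] hsv [ 13.  147.5  99. ]
wrist 1376 lean of line deg 48.9 far part [-0.074 -0.001 -0.05 ] lean 56.0 rmax 0.091 y [-0.019  0.018] hsv [ 12. 123. 117.]
top 376 lean of line deg 49.5 far part [-0.121 -0.001 -0.076] lean 57.8 rmax 0.149 y [-0.019  0.015] hsv [ 12. 165.  82.]
pose [ 0.4681 -0.0296  0.2956] [-1.7999e+02 -3.0000e-02  1.7998e+02] t 23.55
roll first -0.1469 then xyz -0.0502 -0.0063 0.0056
pose [ 0.4681 -0.0296  0.2956] [-1.7999e+02 -3.0000e-02  1.7998e+02] t 23.55
roll first -0.0003 then xyz 0.0001 0.0011 0.1216
```

Request:
{"op": "carry_out", "data": {
  "deltas": [0,0.001,0.04,0,-0.6,0,0,0.05,0,-0.6,0,0,0.0315,0,-0.6,-0.01,0,0,0,-0.6,-0.01,0,0,0,-0.6,0,0,0,0,-0.6]
}}

```text
clock: 24.3
tool_pos: [0.481, -0.0278, 0.1748]
ee_rot: [180.0, -1.2, -179.9]
force: [-24.5, 0.2, 10.7]
grip_width: 0.0227
grasp_force: 100.6
```

Request:
{"op": "carry_out", "data": {
  "deltas": [-0.0077,0,-0.0101,0,-0.6,-0.0077,0,-0.0102,0,-0.6,-0.0093,0,-0.0087,0,-0.6,-0.0094,0,-0.0087,0,-0.6,0,0,0,0,-0.6]
}}

```text
clock: 24.92
tool_pos: [0.5226, -0.028, 0.215]
ee_rot: [-180.0, -0.1, -179.9]
force: [-8.1, 1.4, 4.5]
grip_width: 0.0229
grasp_force: 98.8
```

```bash
python3 pu.py c
```

```text
[-8.1  1.4  4.5] [0.19 1.57 0.06] w 0.0229 f 98.8 [ -12.5    6.4   96.6   -0.    77.1 -102.6]
scene 643 lean of line deg 34.7 far part [-0.07   0.003 -0.113] lean 31.7 rmax 0.166 y [-0.016  0.018] hsv [ 13. 141.  88.]
pose [ 0.5226 -0.028   0.215 ] [-1.7998e+02 -3.0000e-02 -1.7994e+02] t 25.07
roll first -0.1456 then xyz 0.0039 0.0001 -0.075
```

Request:
{"op": "carry_out", "data": {
  "deltas": [-0.0107,0,-0.007,0,-0.6,-0.0107,0,-0.0068,0,-0.6,-0.0117,0,-0.0052,0,-0.6,-0.0118,0,-0.0047,0,-0.6,-0.0124,0,-0.0034,0,-0.6,-0.0125,0,-0.0023,0,-0.6,-0.0025,0,-0.0004,0,-0.6,0,0,0,0,-0.6]
}}

```text
clock: 26.08
tool_pos: [0.595, -0.0277, 0.2429]
ee_rot: [-180.0, 0.0, -179.9]
force: [-4.9, 0.6, -0.5]
grip_width: 0.0227
grasp_force: 97.1
```

```bash
python3 pu.py d
```

```text
[-4.9  0.6 -0.5] [ 0.16  1.38 -0.03] w 0.0227 f 97.1 [ -11.    13.8   84.5   -0.    81.6 -101. ]
scene 520 lean of line deg 3.2 far part [-0.002  0.008 -0.132] lean 0.9 rmax 0.168 y [-0.015  0.018] hsv [ 13. 138.  79.]
wrist 2978 lean of line deg -5.1 far part [ 0.028 -0.001 -0.118] lean -13.3 rmax 0.175 y [-0.019  0.017] hsv [ 12.  94. 128.]
top 154 lean of line deg -5.6 far part [ 0.027 -0.    -0.11 ] lean -13.9 rmax 0.128 y [-0.016  0.017] hsv [ 12. 145.  82.]
pose [ 0.5949 -0.0277  0.2428] [-1.7998e+02  6.0000e-02 -1.7994e+02] t 26.23
roll first -0.1456 then xyz 0.0755 0.0104 -0.0472
```

Request:
{"op": "carry_out", "data": {
  "deltas": [0.003,0,0,0,-0.6,0,0,-0.03,0,-0.6,0,0,-0.028,0,-0.6,0.02,0,0,0,-0.6,0.03,0,0,0,-0.6,0.023,0,0,0,-0.6,0,0,0,0,-0.6,0,0,0,0,-0.6]
}}

```text
clock: 27.22
tool_pos: [0.5201, -0.028, 0.3005]
ee_rot: [-180.0, 0.2, -179.9]
force: [0.3, 0.5, -2.1]
grip_width: 0.0224
grasp_force: 97.1
```

```bash
cat > lean.py <<'E'
from h import *
s=robot.observe();print(np.round(s['force'],1),'w',round(s['grip_width'],4),'f',round(s['grasp_force'],1))
P=s['tool_pos']+[0,0,.019];a=np.radians(s['ee_rot'][2]);ex=np.array([np.cos(a),np.sin(a),0]);ey=np.array([np.sin(a),-np.cos(a),0])
for n in('wrist','scene'):
    im,W,T,p=cloud(n,s);save(f'pics/lean_{n}.png',im);d=W-P;x=d@ex;y=d@ey;z=d[...,2];hs=cv2.cvtColor(im,cv2.COLOR_RGB2HSV)
    for lo,hi,t in((-.083,-.022,'handle'),(-.16,-.09,'head')):
        m=(abs(y)<.028)&(abs(x)<.06)&(z<hi)&(z>lo)&np.isfinite(x)&(hs[...,1]>45)
        if m.sum()<20: print(n,t,m.sum());continue
        q=np.c_[x[m],y[m],z[m]]
        # per height band centre of x,y
        for zz in np.arange(lo+.008,hi,.012):
            b=q[abs(q[:,2]-zz)<.006]
            if len(b)>8: print(n,t,zz.round(3),len(b),'x',np.percentile(b[:,0],[3,50,97]).round(4),'y',np.percentile(b[:,1],[3,97]).round(4))
        print('zmin',q[:,2].min().round(4))
go(.5187,-.0285,.301,180)
E
python3 lean.py
```

```text
[ 0.3  0.5 -2.1] w 0.0224 f 97.1
wrist handle -0.075 149 x [0.0179 0.02   0.0204] y [-0.0112  0.0102]
wrist handle -0.063 180 x [0.018  0.0202 0.0205] y [-0.0113  0.01  ]
wrist handle -0.051 212 x [0.0182 0.0204 0.0208] y [-0.0113  0.0101]
wrist handle -0.039 265 x [0.0182 0.0206 0.0211] y [-0.0112  0.0102]
wrist handle -0.027 296 x [0.0185 0.0208 0.0212] y [-0.0113  0.0101]
zmin -0.0829
wrist head -0.14 84 x [0.0265 0.027  0.0272] y [-0.0176  0.016 ]
wrist head -0.128 91 x [0.0266 0.0272 0.0274] y [-0.0182  0.0165]
wrist head -0.116 139 x [0.027  0.0274 0.0276] y [-0.0179  0.0161]
wrist head -0.104 149 x [0.0271 0.0276 0.0278] y [-0.0183  0.0164]
wrist head -0.092 107 x [0.0273 0.0278 0.028 ] y [-0.0181  0.0166]
zmin -0.1418
scene handle -0.075 51 x [-0.0121 -0.0029  0.0129] y [-0.0162  0.0136]
scene handle -0.063 38 x [-0.0059 -0.0026  0.0133] y [-0.0097  0.0105]
scene handle -0.051 43 x [-0.005  -0.0029  0.0141] y [-0.0104  0.0105]
scene handle -0.039 43 x [-0.005  -0.0022  0.0142] y [-0.0098  0.01  ]
scene handle -0.027 25 x [-0.0062 -0.0034  0.0099] y [-0.0103  0.0103]
zmin -0.083
scene head -0.14 24 x [-0.0137 -0.0118  0.0167] y [-0.0167  0.0183]
scene head -0.128 63 x [-0.0142 -0.0113  0.0217] y [-0.0169  0.0179]
scene head -0.116 65 x [-0.0148 -0.0123  0.0227] y [-0.0169  0.0186]
scene head -0.104 68 x [-0.0139 -0.0104  0.0236] y [-0.0167  0.0185]
scene head -0.092 45 x [-0.0153 -0.0107  0.024 ] y [-0.017   0.0182]
zmin -0.1393
pose [ 0.5199 -0.0279  0.3001] [-1.7998e+02  1.2000e-01 -1.7993e+02] t 27.32
roll first 0.0012 then xyz 0.0012 -0.0006 -0.0009
```

Request:
{"op": "carry_out", "data": {
  "deltas": [-0.005,-0.0005,0,0,-0.6,0,0,0,0,-0.6,0,0,0,0,-0.6,0,0,0,0,-0.6]
}}

```text
clock: 27.82
tool_pos: [0.5237, -0.0282, 0.2997]
ee_rot: [180.0, -0.0, -179.9]
force: [-0.1, -0.4, -2.5]
grip_width: 0.0228
grasp_force: 97.0
```

```bash
python3 lean.py | grep -E 'w 0|head|zmin|pose'
python3 - <<'E'
from h import *
im,W,T,p=cloud('top');w=W[185:265,110:200].reshape(-1,3);k=w[(w[:,2]>.028)&(w[:,2]<.05)]
print('tray',cv2.minAreaRect((k[:,:2]*1000).astype(np.float32)))
old=np.load('top0.npz')['im'];hs=lambda i:cv2.cvtColor(i,cv2.COLOR_RGB2HSV)
for n,(u0,u1,v0,v1) in dict(bowl=(198,248,112,160),mug=(318,366,110,150),jar=(272,308,100,142),rib=(262,302,274,298),brush=(330,400,268,338),prop=(208,232,280,302)).items():
    print(n,np.abs(im[v0:v1,u0:u1].astype(int)-old[v0:v1,u0:u1]).mean().round(1))
E
```

```text
[-0.1 -0.4 -2.5] w 0.0228 f 97.0
zmin -0.083
wrist head -0.14 74 x [0.0272 0.0276 0.0278] y [-0.0181  0.0161]
wrist head -0.128 99 x [0.0274 0.0278 0.028 ] y [-0.0174  0.0164]
wrist head -0.116 135 x [0.0275 0.0279 0.0281] y [-0.0178  0.0166]
wrist head -0.104 143 x [0.0276 0.028  0.0283] y [-0.0183  0.0165]
wrist head -0.092 111 x [0.0278 0.0282 0.0284] y [-0.0181  0.0165]
zmin -0.142
zmin -0.083
scene head -0.14 19 x [-0.0141 -0.0106  0.0179] y [-0.0142  0.0184]
scene head -0.128 57 x [-0.0144 -0.0116  0.0194] y [-0.0183  0.0187]
scene head -0.116 67 x [-0.0142 -0.0112  0.0229] y [-0.0167  0.019 ]
scene head -0.104 69 x [-0.014  -0.0111  0.0232] y [-0.0176  0.0184]
scene head -0.092 44 x [-0.0134 -0.011   0.0221] y [-0.0163  0.0184]
zmin -0.1394
pose [ 0.5236 -0.0282  0.2998] [ 180.     -0.   -179.93] t 27.93
tray ((531.9210815429688, 323.4032287597656), (122.25371551513672, 128.63221740722656), 89.84025573730469)
bowl 0.5
mug 0.5
jar 0.5
rib 0.7
brush 2.2
prop 0.4
```

```bash
python3 -c "
from cell import robot
print(robot.finish_job())"
```

```text
the job is handed in; nothing more can be done
None
```

The job is handed in at about 28 s of the 72 s allowed: all four lumps are in the hopper, the empty tray stands free on the bench, and the pusher is held upright to about 1°, head down, over the middle of the hopper about 47 mm above the rim.

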